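# Extend a telescopic show-card stand to its second stop and hold it up

### The arm

A 6-joint arm with a two-finger parallel gripper is mounted at the origin on a cart in front of the work surface, level with it; the furniture and walls round the work are solid. World frame = base frame: x ahead of the robot, y to its left, z up, the work surface at z = 0. Lengths are in m, angles in rad, forces in N, time in s.
With the tool pointing down it reaches from about 0.35 to 0.85 m from the base axis. Payload 8.1 kg.
Tool frame: the origin (TCP) lies on the mounting face of the last link; the fingertips stand 186 mm ahead of it and the grasp point (between the pads) lies 167 mm ahead of it; z points along the fingers, y is the direction in which the jaws open and shut (so a half turn about z gives the same grasp; the last joint's range is limited). The gripper opens to 93 mm and grips with 3 to 60 N. Pads are 15 mm wide; open, the fingers measure 128 mm over their backs; the gripper's body (75 mm by 188 mm) begins 65 mm behind the grasp point.
Start: joints at [-1.325, 0.13, 1.488, -0, 1.523, -0.085], TCP at [0.195, -0.567, 0.405] pointing down, gripper open.
Joint ranges: [-2.96, 2.96], [-0.89, 2.26], [0.02, 2.5], [-1.34, 4.48], [0, 2.73], [-2.66, 2.66]. Speed limits (rad/s): [2.39, 2.39, 2.79, 3.14, 3.14, 3.14].

### API

Orientations are given as a rotation vector (axis times angle).
In Python, from plant import robot, read_camera, spotter gives the robot as it stands.
- The arm moves only by the tool arm_command, never from a script. Its arguments are lists of equal length, an entry for each row: "xyz": the shift along the world's x, y, z in cm, a list of three; "turn": the turn, a rotation vector about the world's x, y, z in rad, a list of three. A call has 1 to 12 rows; each row shifts and turns the commanded pose from where the row before left it; what a row does not reach is not made up. A row lasts 1/8 s, in which the tool goes at most 62.5 mm and 10.7 degrees, less where a joint would pass 70% of its speed; a pose out of reach is approached as far as the arm can. A call is refused whole if a number of a shift passes 6.25 or a number of a turn 0.188, either way. A call with a gripper value outside its range is refused whole. "gripper" is the finger opening in cm, from 0 to 9.3, set as the call begins (left out, the last holds). The fingers move at their own pace and stop on an object; "force" is the grip in N (left out, the last holds). Time passes only in rows, so rows that do not move let the fingers close. It gives the time, the measured TCP pose, the force and the opening at its end, in the units of the state.
- robot.read_state(): the state, without advancing time (a new reading comes with each control period).
- read_camera(name): name is "scene" or "top" or "wrist"; returns a dict with "frame" (384x512x3 uint8, red, green, blue), "z_map" (384x512 float32, m along the optical axis (not along the pixel's ray), 0 where there is no reading), "fx", "fy", "cx", "cy" (pixels), "distortion" ([k1, k2, p1, p2, k3] as OpenCV has them; the pictures are not rectified), "eye" and "orientation" of the camera in the world. Camera axes: x right, y down, z forward; pixel columns grow to the right and rows downward; lengths in m; the calibration is good to about 2 mm. A picture is of the moment at which its call begins.
- robot.close_job(): hands the job in, once; it reports no verdict.
Trained networks look in a picture, given as the dict that the camera call returned (one of the last four; its "shot" number tells which), for a name from the list of things; names that differ only in an ending like _2 or _b are one class to them, and where a whole thing is asked for, a point or a joint stands for the part that bears it (a point fixed in the world has none). Each returns a list of dicts, best first, with "confidence" (0 to 1); they miss things now and then, are a little off and sometimes report something else, mostly with a low value. They report only what shows in the picture. A call takes as long as a camera call.
- spotter.masks_of(picture, query): "pixels" (384x512 bool, what is visible of it) and "centre" ([row, column] in pixels, amid what is visible of it).
The state is a dict: "t": time; "q": joint angles; "dq": joint speeds; "joint_torque": joint torques, N m; "tool_pos": TCP position; "orientation": TCP orientation; "force": force on the tool from outside, world axes, zero at the start; "wrist_torque": the same for the moment, N m; "opening": finger opening in m.
Only numpy, scipy, OpenCV 4.12 (cv2) and the standard library are available. Lean on these libraries where they do the work, as an engineer would, in place of code of your own. Each camera call takes 0.05 s, during which the arm holds its last target. There are 200 camera calls.

### The job

Pull the telescopic show-card stand out to its second stop and hold it up for me to take: squeeze the two push buttons on its head together, gently because the head is thin plastic, draw the mast up past the first stop, and let the buttons go so that they click out and lock at the second. Then take the head by its plain sides so that the lock stays in, lift the whole stand upright about 8 cm clear of the table and finish with it held there, still and extended. Leave the things lying round it where they are.

Things in the scene. Friction and masses are not known exactly. Their poses are not given: they have to be found in the camera images.
- stand: Loose telescopic show-card stand, 0.65 to 0.9 kg. Origin: centre of the foot's underside; z up; the buttons face its +y and -y. Foot: dark steel plate 100 (x) x 84 (y) x 12 mm. On it an aluminium tube 20 mm thick (22 mm at its black collar), mouth 137 mm above the table; holes in its +y and -y sides, 32 mm apart, are the stops: from below stowed, first, second, third (hidden in the collar).
- stand_foot (a point): Centre of the underside of the stand's foot (stays with foot and tube).
- head_grip (a point): Centre of the mast's black plastic head, level with the buttons; rises with the mast, has the stand's axes; 159 mm above the foot's underside when stowed. Head: block 24 (x) x 26 (y) x 40 (z) mm, from 22 below to 18 above. Its +x and -x faces are plain: a grip across x leaves the buttons alone, one across y presses both. It cracks above 55 N a finger (110 N for both together); 20 to 35 N is ample.
- clip_top (a point): Top of the steel slotted card clip, 18 x 12 mm, that stands on the head: the stand's highest point, 35 mm above head_grip.
- mast (a joint): How far the mast is out, m: 0 stowed, stops at 0.032, 0.064 (second) and 0.096 (end 0.098), 1.5 mm play. Stays where left (friction 3 to 4 N; foot and tube weigh over 5.5 N): lifted by the plain sides it slides out till the buttons click out at the next stop, then the foot comes along. While the buttons are held in it never locks: a lifted stand then slides to the end.
- button_l (a joint): Grey push button, 17 mm across, on the head's +y face, centred level with head_grip; value: how far pressed, m: 0 out (5 mm proud of the face), 0.005 flush. The mast is free only while both are in past 0.003. Spring 1 N at rest, 3 N flush. Let go between stops it rides at about 0.002 and clicks out to 0 at the next hole.
- button_r (a joint): The same button on the head's -y face, same values.
- card_packet: Banded packet of price cards, 56 x 85 x 17 mm, lying near the table's front edge; leave it. Origin: centre of its underside.
- tape_measure: Round yellow tape measure, 52 x 69 x 20 mm, lying behind the cash box; leave it. Origin: centre of its underside.
- marker_1: Marker pen, 14 x 132 (y) x 16 mm, lying near the table's front edge, right of the card packet; leave it. Origin: centre of its underside.
- pin_tin: Round tin, 62 mm across, 25 mm high, beside the hand press; leave it. Origin: centre of its underside.

How it is judged:
By the outcome, as a careful person would: the job done as asked, in the order asked, and still so for the second after the job is handed in, while the arm keeps its last pose, push and grip.
It also fails if it takes over 51 s, if anything falls off the work surface, if the arm or the gripper's body presses on something with over 40 N, if the wrist force passes 120 N, or if a joint passes its speed limit or range.

## Working session

There is one attempt and no reset: what is moved stays moved. The work goes in short steps, Python scripts to look and compute and a tool call to move; the robot and the scene stay as the last step left them, time stands still between calls to the robot, and variables do not carry over. Pictures are saved under pics/ and viewed, about 8 in all and at most 12, crops included, and the job is handed in when it is done.

Besides the shell and the picture viewer there is one more tool, called after ">>>" in YAML: its name, and indented under it one key for each argument. arm_command: Moves the arm, as the interface text tells. Its arguments: {"type":"object","properties":{"xyz":{"type":"array","items":{"type":"array","items":{"type":"number"}}},"turn":{"type":"array","items":{"type":"array","items":{"type":"number"}}},"gripper":{"type":"number"},"force":{"type":"number"}},"required":["xyz","turn"]}

```bash
mkdir -p pics; ls
cat > h.py <<'E'
import numpy as np, cv2
from plant import robot, read_camera, spotter
from scipy.spatial.transform import Rotation as R
def rot(o):
    o=np.array(o,float)
    return o if o.shape==(3,3) else (R.from_rotvec(o).as_matrix() if o.size==3 else R.from_quat(o).as_matrix())
def pts(p,mask=None):
    z=p["z_map"]; m=z>0
    if mask is not None: m&=mask
    r,c=np.nonzero(m)
    K=np.array([[p["fx"],0,p["cx"]],[0,p["fy"],p["cy"]],[0,0,1]])
    u=cv2.undistortPoints(np.stack([c,r],1).astype(np.float64)[:,None],K,np.array(p["distortion"],float))[:,0]
    zz=z[r,c]
    P=np.column_stack([u*zz[:,None],zz])
    return P@rot(p["orientation"]).T+np.array(p["eye"]),r,c
def save(p,n): cv2.imwrite("pics/"+n,p["frame"][:,:,::-1])
E
python3 - <<'E'
from h import *
s=robot.read_state(); print(s)
ims=[]
for n in("scene","top"):
    p=read_camera(n); ims.append(p["frame"]); print(n,p["eye"],p["orientation"],p["fx"])
    for q in("stand","head_grip","clip_top","button_l","stand_foot","pin_tin"):
        for d in spotter.masks_of(p,q)[:2]:
            P,_,_=pts(p,d["pixels"])
            if len(P): print(q,round(d["confidence"],2),np.round(d["centre"]),d["pixels"].sum(),np.median(P,0).round(3),P.min(0).round(3),P.max(0).round(3))
cv2.imwrite("pics/a.png",cv2.resize(np.vstack(ims),(800,1200))[:, :, ::-1]) if 0 else [cv2.imwrite(f"pics/a{i}.png",cv2.resize(x,(800,600))[:,:,::-1]) for i,x in enumerate(ims)]
E
```

```text
pics
{'t': 0.0, 'q': array([-1.32538941e+00,  1.31134736e-01,  1.48928234e+00,  5.18235734e-05,
        1.52298178e+00, -8.53963906e-02]), 'dq': array([-0.00110852, -0.00148465,  0.00224849, -0.001055  , -0.00016037,
       -0.00022313]), 'joint_torque': array([-8.87913448e-04, -5.59838998e+01, -4.91765678e+01,  7.67797348e-02,
        3.54453118e-02, -1.62446181e-04]), 'tool_pos': array([ 0.19485854, -0.56723516,  0.40370124]), 'orientation': array([-3.09693787e+00, -5.16957536e-01,  1.45615699e-04]), 'force': array([ 0.06158597, -0.15035615, -0.82234285]), 'wrist_torque': array([-0.02251803,  0.01801169,  0.01132852]), 'opening': 0.09306240134909624}
scene [0.10633057 0.58292774 0.89018635] [-1.06107222  2.53713994 -0.91917751] 456.4938608066437
stand 0.62 [172. 281.] 1506 [ 0.571 -0.008  0.013] [ 0.526 -0.172 -0.003] [0.694 0.029 0.195]
head_grip 0.72 [135. 289.] 221 [ 0.572 -0.009  0.172] [ 0.564 -0.166  0.023] [0.69  0.005 0.195]
clip_top 0.71 [133. 285.] 267 [ 0.572 -0.009  0.169] [ 0.564 -0.166  0.023] [0.694 0.005 0.195]
stand_foot 0.63 [173. 286.] 1414 [ 0.571 -0.007  0.013] [ 0.526 -0.166 -0.   ] [0.694 0.029 0.195]
stand_foot 0.25 [208. 348.] 369 [ 0.397 -0.053  0.012] [ 0.375 -0.142 -0.003] [0.422 0.003 0.018]
pin_tin 0.6 [167. 232.] 443 [0.693 0.057 0.024] [ 0.667  0.006 -0.002] [0.746 0.084 0.03 ]
top [0.50267865 0.13088548 1.02709119] [-2.1930312   2.20968304 -0.11781674] 400.54989257787105
stand 0.61 [193. 301.] 1298 [ 0.573 -0.009  0.012] [ 0.528 -0.058 -0.001] [0.629 0.027 0.194]
head_grip 0.48 [188. 310.] 190 [ 0.577 -0.012  0.176] [ 0.566 -0.034  0.14 ] [0.59  0.003 0.194]
clip_top 0.55 [186. 311.] 190 [ 0.577 -0.012  0.176] [ 0.566 -0.034  0.14 ] [0.59  0.003 0.194]
stand_foot 0.98 [188. 300.] 1261 [ 0.573 -0.009  0.012] [ 0.528 -0.057  0.005] [0.628 0.027 0.194]
pin_tin 0.75 [146. 277.] 483 [0.699 0.051 0.024] [ 0.669  0.016 -0.004] [0.734 0.08  0.029]
```

View pics/a0.png

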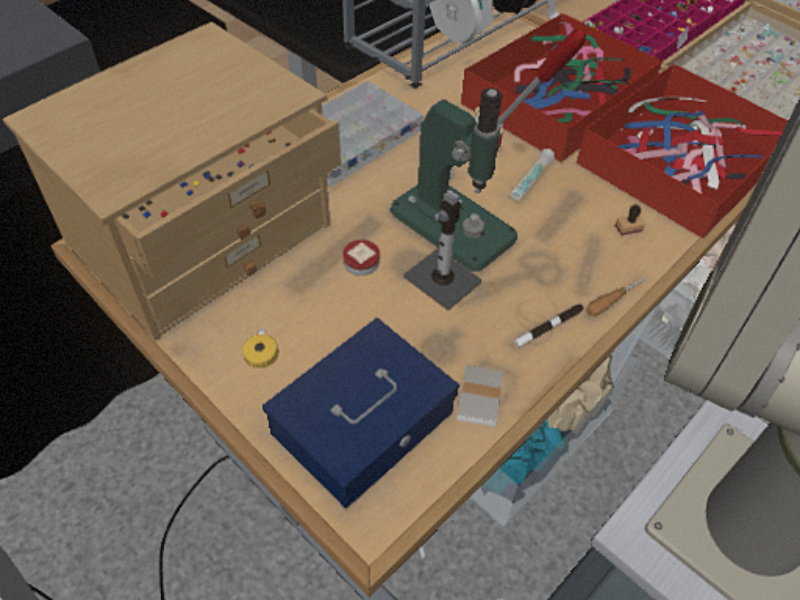

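View pics/a1.png

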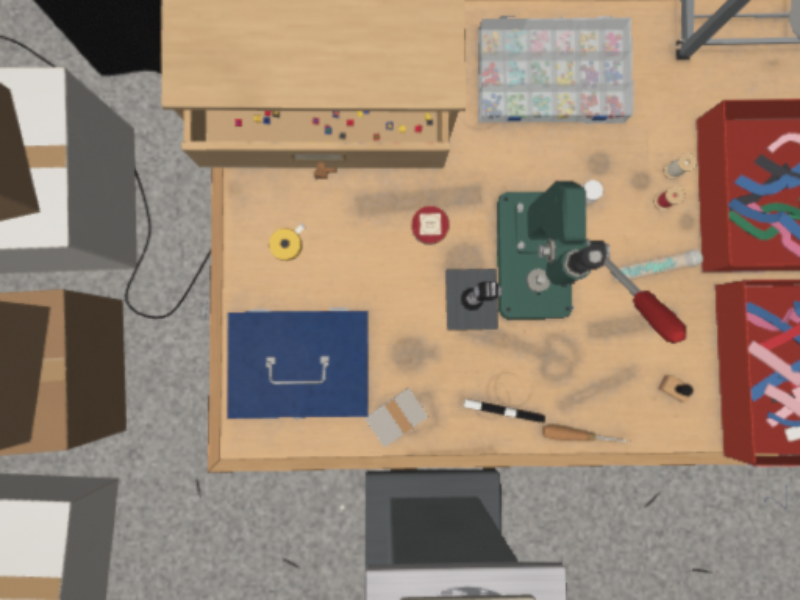

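Run:
```python
from h import *
for n in("scene","top"):
    p=read_camera(n)
    m=np.zeros((384,512),bool)
    for q in("stand_foot","head_grip"):
        d=spotter.masks_of(p,q)
        if d: m|=d[0]["pixels"]
    m=cv2.dilate(m.astype(np.uint8),np.ones((7,7)))>0
    P,r,c=pts(p,m)
    for lo,hi in((.008,.016),(.145,.172),(.174,.181),(.186,.2)):
        Q=P[(P[:,2]>lo)&(P[:,2]<hi)&(abs(P[:,1]+.01)<.1)&(abs(P[:,0]-.57)<.09)]
        if len(Q)>4:
            rc=cv2.minAreaRect((Q[:,:2]*1000).astype(np.float32)); print(n,lo,len(Q),rc,Q.mean(0).round(4))
    # everything tall around
    P,r,c=pts(p); 
    Q=P[(P[:,2]>.04)&(P[:,0]>.3)&(P[:,0]<.9)&(abs(P[:,1])<.35)]
    g=np.unique((Q//[.04,.04,.1]).astype(int),axis=0); print({tuple((k[:2]*4)):round(float(Q[((Q//[.04,.04,.1]).astype(int)==k).all(1)][:,2].max()),2) for k in g})
```

```text
scene 0.008 844 ((580.50634765625, -17.56393051147461), (109.3907241821289, 96.43607330322266), 4.372567176818848) [ 0.5734 -0.0127  0.0114]
scene 0.145 115 ((571.523681640625, -12.161977767944336), (37.48057556152344, 18.949840545654297), 63.09746170043945) [ 0.5714 -0.0066  0.1602]
scene 0.174 55 ((576.4597778320312, -12.200531005859375), (23.424589157104492, 22.56753921508789), 10.38523006439209) [ 0.5742 -0.0106  0.1772]
scene 0.186 39 ((577.6737060546875, -14.955804824829102), (18.93785858154297, 12.66820240020752), 2.2758102416992188) [ 0.5771 -0.0152  0.1906]
{(np.int64(36), np.int64(12)): 0.08, (np.int64(36), np.int64(16)): 0.08, (np.int64(36), np.int64(20)): 0.08, (np.int64(36), np.int64(24)): 0.08, (np.int64(36), np.int64(28)): 0.08, (np.int64(36), np.int64(32)): 0.08, (np.int64(40), np.int64(-36)): 0.06, (np.int64(40), np.int64(12)): 0.08, (np.int64(40), np.int64(16)): 0.08, (np.int64(40), np.int64(20)): 0.08, (np.int64(40), np.int64(24)): 0.08, (np.int64(40), np.int64(28)): 0.08, (np.int64(40), np.int64(32)): 0.08, (np.int64(44), np.int64(12)): 0.08, (np.int64(44), np.int
[... 7463 characters left out ...]
64(20)): 0.28, (np.int64(84), np.int64(24)): 0.28, (np.int64(84), np.int64(28)): 0.28, (np.int64(84), np.int64(32)): 0.28, (np.int64(88), np.int64(-28)): 0.04, (np.int64(88), np.int64(-24)): 0.04, (np.int64(88), np.int64(-20)): 0.04, (np.int64(88), np.int64(-16)): 0.04, (np.int64(88), np.int64(-12)): 0.04, (np.int64(88), np.int64(-8)): 0.04, (np.int64(88), np.int64(-4)): 0.04, (np.int64(88), np.int64(0)): 0.28, (np.int64(88), np.int64(4)): 0.28, (np.int64(88), np.int64(8)): 0.28, (np.int64(88), np.int64(12)): 0.28, (np.int64(88), np.int64(16)): 0.27, (np.int64(88), np.int64(20)): 0.27, (np.int64(88), np.int64(24)): 0.28, (np.int64(88), np.int64(28)): 0.28, (np.int64(88), np.int64(32)): 0.27}
```

The scene view shows the stand at (445,245) px, right next to the green press. In the top view the foot spans (446–498, 268–331), with its long side along world x. So the buttons face ±y, and the press column and lever are on the −y side. I'll measure the foot's yaw and the clearance to the press.

Run:
```python
from h import *
A=[]
for n in("scene","top"):
    p=read_camera(n); P,r,c=pts(p)
    Q=P[(P[:,2]>.19)&(P[:,0]>.4)&(P[:,0]<.7)&(P[:,1]>-.3)&(P[:,1]<-.04)]; A.append(Q)
    # foot yaw: dark gray pixels at z~12mm
    f=p["frame"].reshape(-1,3).astype(int); 
    col=p["frame"][r,c].astype(int)
    hs=(abs(P[:,0]-.58)<.08)&(abs(P[:,1]+.012)<.07)&(abs(P[:,2]-.012)<.006)&(np.ptp(col,axis=1)<14)&(col.max(1)<110)
    m=np.zeros((384,512),np.uint8); m[r[hs],c[hs]]=1
    m=cv2.morphologyEx(m,cv2.MORPH_OPEN,np.ones((3,3)))
    k=m[r,c]>0; G=(P[k,:2]*1000).astype(np.float32); print(n,k.sum(),cv2.minAreaRect(G))
Q=np.vstack(A)
for x0 in np.arange(.44,.68,.02):
    S=Q[(Q[:,0]>=x0)&(Q[:,0]<x0+.02)]
    print(round(x0,2),[(z,len(T),T[:,1].max().round(3),np.sort(T[:,1])[-5:][0].round(3)) for z in(.2,.25,.3,.35,.4) if len(T:=S[(S[:,2]>=z)&(S[:,2]<z+.05)])>4])
```

```text
scene 797 ((577.075439453125, -15.552970886230469), (100.19239807128906, 88.25154113769531), 1.8374487161636353)
top 944 ((578.7862548828125, -15.439430236816406), (80.15457916259766, 97.42730712890625), 89.59545135498047)
0.44 []
0.46 []
0.48 []
0.5 [(0.35, 55, np.float64(-0.145), np.float64(-0.146)), (0.4, 303, np.float64(-0.143), np.float64(-0.144))]
0.52 [(0.3, 8, np.float64(-0.147), np.float64(-0.151)), (0.35, 292, np.float64(-0.142), np.float64(-0.145)), (0.4, 149, np.float64(-0.145), np.float64(-0.146))]
0.54 [(0.3, 70, np.float64(-0.144), np.float64(-0.146)), (0.35, 203, np.float64(-0.143), np.float64(-0.145))]
0.56 [(0.25, 30, np.float64(-0.151), np.float64(-0.153)), (0.3, 102, np.float64(-0.152), np.float64(-0.153))]
0.58 [(0.2, 343, np.float64(-0.099), np.float64(-0.1)), (0.25, 351, np.float64(-0.104), np.float64(-0.107)), (0.3, 26, np.float64(-0.107), np.float64(-0.112))]
0.6 [(0.2, 304, np.float64(-0.092), np.float64(-0.093)), (0.25, 257, np.float64(-0.104), np.float64(-0.104)), (0.3, 113, np.float64(-0.104), np.float64(-0.106))]
0.62 [(0.2, 451, np.float64(-0.079), np.float64(-0.081))]
0.64 [(0.2, 350, np.float64(-0.093), np.float64(-0.095))]
0.66 [(0.2, 312, np.float64(-0.101), np.float64(-0.103))]
0.68 [(0.2, 315, np.float64(-0.103), np.float64(-0.103))]
```

The stand's axis is at (0.578, −0.0155), with yaw ≈ 0 and the buttons along ±y. The press head comes to y ≈ −0.10, so a vertical gripper with its body across y (to −0.11) would hit it. I'll squeeze with the tool tilted 45° back toward the robot. First I'll go round in front of the lever.

>>> arm_command:
  xyz:
    - [1.94, 4.59, 0]
    - [1.94, 4.59, 0]
    - [1.94, 4.59, 0]
    - [1.94, 4.59, 0]
    - [1.94, 4.59, 0]
    - [1.94, 4.59, 0]
    - [1.94, 4.59, 0]
    - [1.94, 4.59, 0]
    - [1, 4.6, 0]
    - [1, 4.6, 0]
    - [1, 4.6, 0]
    - [1, 4.6, 0]
  turn:
    - [0, 0, -0.041]
    - [0, 0, -0.041]
    - [0, 0, -0.041]
    - [0, 0, -0.041]
    - [0, 0, -0.041]
    - [0, 0, -0.041]
    - [0, 0, -0.041]
    - [0, 0, -0.041]
    - [0, 0, 0]
    - [0, 0, 0]
    - [0, 0, 0]
    - [0, 0, 0]
  gripper: 9.3
  force: 25

```text
t: 2.6
tool_pos: [0.3901, -0.0147, 0.4051]
orientation: [3.141, 0.004, 0.002]
force: [-0.1, -0.0, -0.4]
opening: 0.0926
```

>>> arm_command:
  xyz:
    - [0, 0, 0]
    - [0, 0, 0]
    - [0, 0, 0]
    - [0, 0, 0]
    - [0, 0, 0]
    - [0, 0, 0]
    - [0, 0, 0]
  turn:
    - [0, -0.131, 0]
    - [0, -0.131, 0]
    - [0, -0.131, 0]
    - [0, -0.131, 0]
    - [0, -0.131, 0]
    - [0, -0.13, 0]
    - [0, 0, 0]

```text
t: 3.48
tool_pos: [0.4072, -0.0175, 0.4052]
orientation: [-2.91, -0.004, -1.184]
force: [-0.4, -0.2, 0.4]
opening: 0.0926
```

```bash
cat >> h.py <<'E'
def tool():
    s=robot.read_state(); M=rot(s["orientation"]); g=s["tool_pos"]+.167*M[:,2]
    print("t",round(s["t"],2),"tcp",s["tool_pos"].round(4),"grasp",g.round(4),"z",M[:,2].round(3),"y",M[:,1].round(3),"F",s["force"].round(1),"q",s["q"].round(2),"op",round(s["opening"],4)); return s,M,g
def head(p):
    P,r,c=pts(p); Q=P[(P[:,2]>.13)&(P[:,2]<.5)&(np.hypot(P[:,0]-.578,P[:,1]+.0155)<.03)]; return Q
E
python3 - <<'E'
from h import *
tool()
p=read_camera("wrist"); save(p,"w1.png"); print(p["eye"],p["orientation"])
Q=head(p)
for lo,hi in((.14,.17),(.174,.181),(.188,.2)):
    S=Q[(Q[:,2]>lo)&(Q[:,2]<hi)]; print(lo,len(S),S.min(0).round(4),S.max(0).round(4),S.mean(0).round(4)) if len(S) else 0
E
```

```text
t 3.48 tcp [ 0.4072 -0.0175  0.4052] grasp [ 0.5238 -0.0174  0.2856] z [ 0.698  0.001 -0.716] y [ 0.002 -1.     0.001] F [-0.4 -0.2  0.4] q [-0.25 -0.89  2.37  0.22  0.92  1.25] op 0.0926
[ 0.48144711 -0.01777618  0.4499697 ] [-1.96450933  1.9602776  -0.4681194 ]
0.14 333 [ 0.5656 -0.0347  0.1405] [0.5852 0.001  0.17  ] [ 0.5705 -0.0166  0.1602]
0.174 400 [ 0.5657 -0.0293  0.1741] [ 0.5899 -0.0044  0.1807] [ 0.5754 -0.0169  0.1772]
0.188 176 [ 0.5689 -0.0222  0.1885] [ 0.5869 -0.0109  0.1942] [ 0.5776 -0.0165  0.1917]
```

>>> arm_command:
  xyz:
    - [1.2, 0.02, -1.6]
    - [1.2, 0.02, -1.6]
    - [1.0, 0.02, -2.0]
    - [0.7, 0.02, -2.0]
    - [0.5, 0, -2.0]
    - [0.4, 0, -1.8]
    - [0.2, 0, -1]
    - [0, 0, 0]
    - [0, 0, 0]
  turn:
    - [0, 0, 0]
    - [0, 0, 0]
    - [0, 0, 0]
    - [0, 0, 0]
    - [0, 0, 0]
    - [0, 0, 0]
    - [0, 0, 0]
    - [0, 0, 0]
    - [0, 0, 0]

```text
t: 4.65
tool_pos: [0.4597, -0.0167, 0.2869]
orientation: [2.909, 0.005, 1.186]
force: [-0.9, -0.2, -0.1]
opening: 0.0928
```

Run:
```python
from h import *
tool()
p=read_camera("scene"); cv2.imwrite("pics/s2.png",cv2.resize(p["frame"][60:252,180:436],(800,600))[:,:,::-1])
```

```text
t 4.65 tcp [ 0.4597 -0.0167  0.2869] grasp [ 0.5765 -0.0165  0.1676] z [ 0.699  0.001 -0.715] y [ 0.003 -1.     0.001] F [-0.9 -0.2 -0.1] q [-0.21 -0.55  2.4   0.28  0.55  1.17] op 0.0928
```

View pics/s2.png

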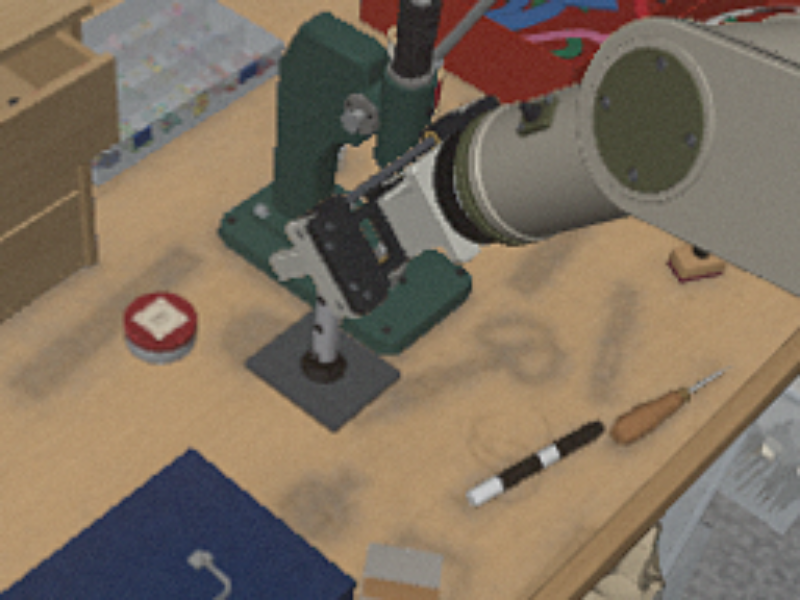

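The view shows the tilted gripper round the head at about (320,270), clear of the press at (390,110). I'll go down the last 8.6 mm and squeeze at 20 N.

>>> arm_command:
  xyz:
    - [0.15, 0, -0.43]
    - [0, 0, -0.43]
    - [0, 0, 0]
  turn:
    - [0, 0, 0]
    - [0, 0, 0]
    - [0, 0, 0]

```text
t: 5.08
tool_pos: [0.4607, -0.0166, 0.2766]
orientation: [-2.91, -0.005, -1.183]
force: [0.5, -0.1, 0.3]
opening: 0.0929
```

>>> arm_command:
  xyz:
    - [0, 0, 0]
    - [0, 0, 0]
    - [0, 0, 0]
    - [0, 0, 0]
    - [0, 0, 0]
    - [0, 0, 0]
    - [0, 0, 0]
    - [0, 0, 0]
  turn:
    - [0, 0, 0]
    - [0, 0, 0]
    - [0, 0, 0]
    - [0, 0, 0]
    - [0, 0, 0]
    - [0, 0, 0]
    - [0, 0, 0]
    - [0, 0, 0]
  gripper: 0.5
  force: 22

```text
t: 6.08
tool_pos: [0.461, -0.0165, 0.2773]
orientation: [-2.909, -0.004, -1.185]
force: [1.0, 2.2, 0.5]
opening: 0.0261
```

Run:
```python
from h import *
tool()
```

```text
t 6.08 tcp [ 0.461  -0.0165  0.2773] grasp [ 0.5777 -0.0163  0.1579] z [ 0.699  0.001 -0.715] y [ 0.003 -1.     0.001] F [1.  2.2 0.5] q [-0.21 -0.53  2.4   0.29  0.53  1.16] op 0.0261
```

The opening is 26.1 mm, which is the head's own width, so both buttons are flush. I'll draw the mast up about 60 mm.

>>> arm_command:
  xyz:
    - [0, 0, 0.4]
    - [0, 0, 0.6]
    - [0, 0, 0.6]
    - [0, 0, 0.6]
    - [0, 0, 0.6]
    - [0, 0, 0.6]
    - [0, 0, 0.6]
    - [0, 0, 0.6]
    - [0, 0, 0.6]
    - [0, 0, 0.5]
    - [0, 0, 0.3]
    - [0, 0, 0]
  turn:
    - [0, 0, 0]
    - [0, 0, 0]
    - [0, 0, 0]
    - [0, 0, 0]
    - [0, 0, 0]
    - [0, 0, 0]
    - [0, 0, 0]
    - [0, 0, 0]
    - [0, 0, 0]
    - [0, 0, 0]
    - [0, 0, 0]
    - [0, 0, 0]

```text
t: 7.58
tool_pos: [0.4611, -0.0167, 0.3378]
orientation: [2.909, 0.005, 1.186]
force: [-1.8, 2.7, 1.7]
opening: 0.0259
```

Run:
```python
from h import *
tool()
for n in("scene","wrist","top"):
    p=read_camera(n); Q=head(p); print(n,len(Q),np.sort(Q[:,2])[-40::8].round(4) if len(Q)>40 else 0)
    if n=="scene": cv2.imwrite("pics/s3.png",cv2.resize(p["frame"][60:252,180:436],(800,600))[:,:,::-1])
```

```text
t 7.58 tcp [ 0.4611 -0.0167  0.3378] grasp [ 0.5779 -0.0166  0.2184] z [ 0.699  0.001 -0.715] y [ 0.003 -1.     0.001] F [-1.8  2.7  1.7] q [-0.21 -0.62  2.34  0.24  0.67  1.23] op 0.0259
scene 56 [0.1342 0.1357 0.1384 0.1439 0.2481]
wrist 6498 [0.2949 0.295  0.2952 0.2957 0.2961]
top 446 [0.2514 0.2521 0.2532 0.2541 0.255 ]
```

View pics/s3.png

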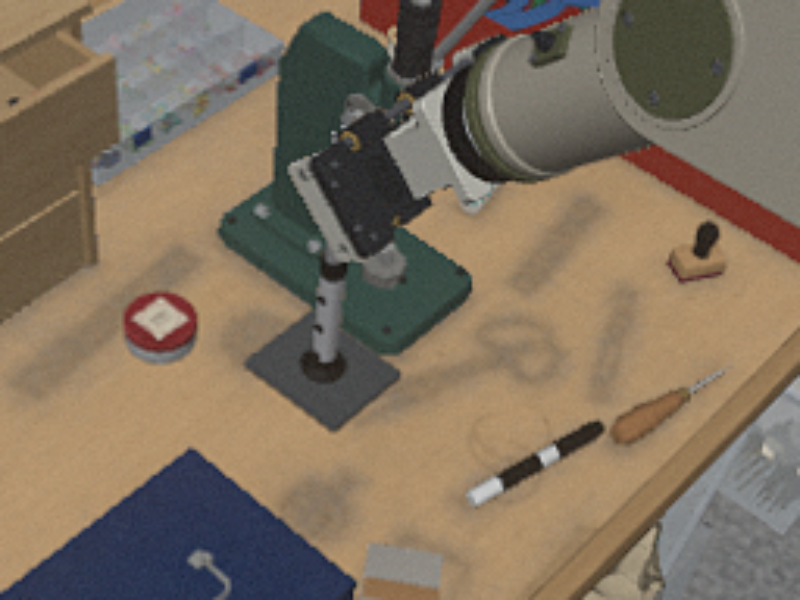

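The foot is flat on the table and the mast is out about 60 mm by both the tool and the top camera (clip at 0.254). I'll rise another 2.5 mm and release, then check.

>>> arm_command:
  xyz:
    - [0, 0, 0.13]
    - [0, 0, 0.12]
    - [0, 0, 0]
    - [0, 0, 0]
  turn:
    - [0, 0, 0]
    - [0, 0, 0]
    - [0, 0, 0]
    - [0, 0, 0]

```text
t: 8.22
tool_pos: [0.461, -0.0167, 0.3397]
orientation: [2.909, 0.005, 1.185]
force: [2.6, 2.6, -1.8]
opening: 0.0259
```

>>> arm_command:
  xyz:
    - [0, 0, 0]
    - [0, 0, 0]
    - [0, 0, 0]
    - [0, 0, 0]
    - [0, 0, 0]
    - [0, 0, 0]
    - [0, 0, 0]
  turn:
    - [0, 0, 0]
    - [0, 0, 0]
    - [0, 0, 0]
    - [0, 0, 0]
    - [0, 0, 0]
    - [0, 0, 0]
    - [0, 0, 0]
  gripper: 9.3

```text
t: 9.1
tool_pos: [0.461, -0.0167, 0.3398]
orientation: [2.909, 0.005, 1.185]
force: [0.2, -0.2, -0.3]
opening: 0.0904
```

Run:
```python
from h import *
tool()
p=read_camera("top"); Q=head(p); print(len(Q),np.sort(Q[:,2])[-40::8].round(4))
```

```text
t 9.1 tcp [ 0.461  -0.0167  0.3398] grasp [ 0.5777 -0.0165  0.2203] z [ 0.699  0.001 -0.715] y [ 0.003 -1.     0.001] F [ 0.2 -0.2 -0.3] q [-0.21 -0.62  2.34  0.24  0.68  1.23] op 0.0904
244 [0.2499 0.2522 0.254  0.2546 0.2554]
```

>>> arm_command:
  xyz:
    - [-0.3, 0, 2]
    - [-0.3, 0, 3]
    - [-0.3, 0, 3]
    - [-0.2, 0, 3]
    - [0, 0, 2]
    - [0, 0, 1]
    - [0, 0, 0]
    - [0, 0, 0]
    - [0, 0, 0]
    - [0, 0, 0]
    - [0, 0, 0]
  turn:
    - [0, 0, 0]
    - [0, 0, 0]
    - [0, 0, 0]
    - [0, 0, 0]
    - [0, 0.13, 0]
    - [0, 0.13, 0]
    - [0, 0.13, 0]
    - [0, 0.13, 0]
    - [0, 0.13, 0]
    - [0, 0.124, 0]
    - [0, 0, 0]

```text
t: 10.52
tool_pos: [0.4506, -0.0167, 0.4792]
orientation: [-3.14, -0.005, 0.002]
force: [-0.2, -0.2, 0.9]
opening: 0.093
```

>>> arm_command:
  xyz:
    - [0, 0, 0]
    - [0, 0, 0]
    - [0, 0, 0]
    - [0, 0, 0]
    - [0, 0, 0]
    - [0, 0, 0]
    - [0, 0, 0]
    - [0, 0, 0]
    - [0, 0, 0]
    - [0, 0, 0]
    - [0, 0, 0]
  turn:
    - [0, 0, 0.157]
    - [0, 0, 0.157]
    - [0, 0, 0.157]
    - [0, 0, 0.157]
    - [0, 0, 0.157]
    - [0, 0, 0.157]
    - [0, 0, 0.157]
    - [0, 0, 0.157]
    - [0, 0, 0.157]
    - [0, 0, 0.157]
    - [0, 0, 0]

```text
t: 11.9
tool_pos: [0.4498, -0.0166, 0.4799]
orientation: [2.219, 2.221, 0.002]
force: [0.4, -0.4, -0.1]
opening: 0.093
```

Run:
```python
from h import *
tool()
for n in("scene","top","wrist"):
    p=read_camera(n)
    if n!="top": cv2.imwrite(f"pics/{n}4.png",cv2.resize(p["frame"][70:214,220:412] if n=="scene" else p["frame"],(800,600))[:,:,::-1])
    Q=head(p); k=.06
    for lo,hi in((.20,.232),(.236,.243),(.248,.26)):
        S=Q[(Q[:,2]>lo)&(Q[:,2]<hi)]
        if len(S)>5: print(n,lo,len(S),S.min(0).round(4),S.max(0).round(4),S.mean(0).round(4))
    print(n,np.sort(Q[:,2])[-40::8].round(4))
```

```text
t 11.9 tcp [ 0.4498 -0.0166  0.4799] grasp [ 0.4502 -0.0167  0.3129] z [ 0.002 -0.    -1.   ] y [1.    0.001 0.002] F [ 0.4 -0.4 -0.1] q [-0.15 -0.3   1.76  0.    1.68 -0.15] op 0.093
scene 0.2 145 [ 0.5646 -0.0331  0.2   ] [0.5895 0.0035 0.2317] [ 0.5716 -0.0071  0.2187]
scene 0.236 61 [ 0.5661 -0.0265  0.236 ] [ 0.5877 -0.0007  0.2429] [ 0.5745 -0.0098  0.2393]
scene 0.248 48 [ 0.5684 -0.0224  0.2485] [ 0.5861 -0.0097  0.2571] [ 0.5775 -0.0151  0.253 ]
scene [0.2498 0.2516 0.2535 0.2546 0.2558]
top 0.2 55 [ 0.5663 -0.0337  0.2039] [0.5886 0.0023 0.2312] [ 0.5749 -0.0092  0.226 ]
top 0.236 100 [ 0.5672 -0.0282  0.2362] [ 0.5897 -0.0035  0.2427] [ 0.5781 -0.0141  0.2391]
top 0.248 43 [ 0.5698 -0.0208  0.2492] [ 0.5858 -0.0103  0.2571] [ 0.5781 -0.0161  0.2537]
top [0.2506 0.2523 0.2533 0.2548 0.2559]
wrist 0.2 701 [ 0.565  -0.0347  0.2024] [0.5892 0.0011 0.232 ] [ 0.5695 -0.0117  0.2211]
wrist 0.236 529 [ 0.565  -0.029   0.2361] [ 0.5889 -0.0032  0.243 ] [ 0.5738 -0.0125  0.2392]
wrist 0.248 332 [ 0.568  -0.0228  0.248 ] [ 0.5864 -0.0105  0.2571] [ 0.5766 -0.017   0.2531]
wrist [0.2555 0.2556 0.2557 0.2559 0.2562]
```

View pics/scene4.png

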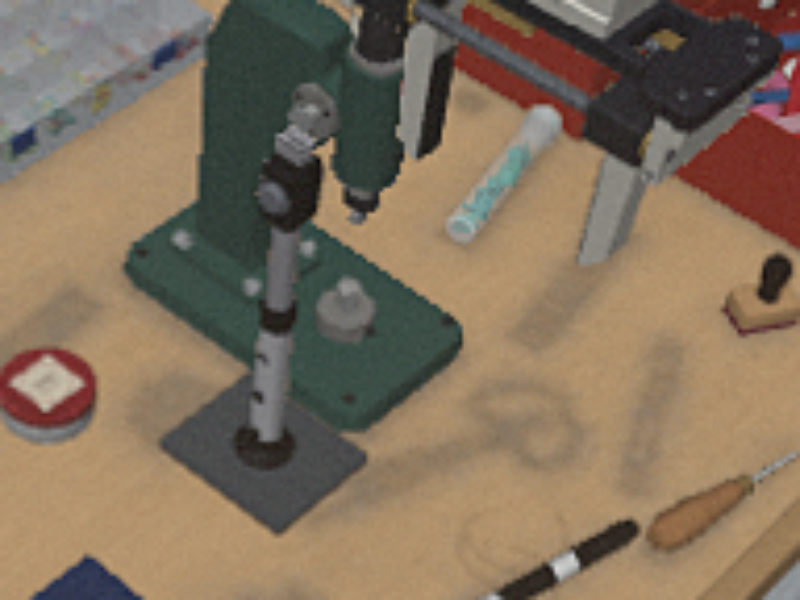

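The view shows the mast drawn out, the head at (295,190) with its left button visible, and the foot in place. The clip top is at 0.256, so the mast is at about 62 mm, right at the second stop. Next I'll go over it with the jaws along x and grip the plain sides.

>>> arm_command:
  xyz:
    - [3, 0, 0]
    - [4, 0, 0]
    - [4, 0, 0]
    - [1.7, 0, 0]
    - [0, 0, -1.5]
    - [0, 0, -2]
    - [0, 0, -2]
    - [0, 0, -2]
    - [0, 0, -1.7]
    - [0, 0, 0]
    - [0, 0, 0]
  turn:
    - [0, 0, 0]
    - [0, 0, 0]
    - [0, 0, 0]
    - [0, 0, 0]
    - [0, 0, 0]
    - [0, 0, 0]
    - [0, 0, 0]
    - [0, 0, 0]
    - [0, 0, 0]
    - [0, 0, 0]
    - [0, 0, 0]

```text
t: 13.42
tool_pos: [0.5771, -0.0167, 0.3884]
orientation: [2.219, 2.223, -0.001]
force: [0.4, -0.2, -0.4]
opening: 0.0933
```

>>> arm_command:
  xyz:
    - [0, 0, 0]
    - [0, 0, 0]
    - [0, 0, 0]
    - [0, 0, 0]
    - [0, 0, 0]
    - [0, 0, 0]
    - [0, 0, 0]
    - [0, 0, 0]
  turn:
    - [0, 0, 0]
    - [0, 0, 0]
    - [0, 0, 0]
    - [0, 0, 0]
    - [0, 0, 0]
    - [0, 0, 0]
    - [0, 0, 0]
    - [0, 0, 0]
  gripper: 0.5
  force: 30

```text
t: 14.42
tool_pos: [0.5772, -0.0167, 0.3879]
orientation: [2.219, 2.224, -0.0]
force: [1.6, 0.1, -1.4]
opening: 0.0239
```

Run:
```python
from h import *
tool()
```

```text
t 14.43 tcp [ 0.5772 -0.0167  0.3879] grasp [ 0.5772 -0.0168  0.2209] z [-0. -0. -1.] y [ 1.     0.002 -0.   ] F [ 1.6  0.1 -1.4] q [-0.12  0.08  1.58 -0.    1.49 -0.12] op 0.0239
```

The opening is 23.9 mm, so the pads are on the plain faces. I'll lift 6 mm slowly and check that it clicks and the foot comes along.

>>> arm_command:
  xyz:
    - [0, 0, 0.15]
    - [0, 0, 0.15]
    - [0, 0, 0.15]
    - [0, 0, 0.15]
    - [0, 0, 0.2]
    - [0, 0, 0.2]
    - [0, 0, 0]
    - [0, 0, 0]
  turn:
    - [0, 0, 0]
    - [0, 0, 0]
    - [0, 0, 0]
    - [0, 0, 0]
    - [0, 0, 0]
    - [0, 0, 0]
    - [0, 0, 0]
    - [0, 0, 0]

```text
t: 15.42
tool_pos: [0.577, -0.0167, 0.3978]
orientation: [-2.219, -2.223, 0.001]
force: [-0.2, 0.2, -7.5]
opening: 0.0239
```

```bash
cat >> h.py <<'E'
def foot(n):
    p=read_camera(n); P,r,c=pts(p); col=p["frame"][r,c].astype(int)
    k=(abs(P[:,0]-.578)<.06)&(abs(P[:,1]+.0165)<.05)&(np.hypot(P[:,0]-.578,P[:,1]+.0165)>.025)&(P[:,2]>.006)&(P[:,2]<.125)&(np.ptp(col,axis=1)<14)&(col.max(1)<110)
    F=P[k]; A=np.c_[F[:,:2]-[.578,-.0165],np.ones(len(F))]
    z0=np.median(F[:,2]); g=abs(F[:,2]-z0)<.01; w=np.linalg.lstsq(A[g],F[g,2],rcond=None)[0]
    print(n,"foot top n",g.sum(),"z",z0.round(4),"fit",w.round(4)); return p
E
python3 - <<'E'
from h import *
tool(); foot("scene"); foot("top")
E
```

```text
t 15.43 tcp [ 0.577  -0.0167  0.3978] grasp [ 0.5768 -0.0167  0.2308] z [-0.001 -0.    -1.   ] y [ 1.     0.002 -0.001] F [-0.2  0.2 -7.5] q [-0.12  0.07  1.56 -0.    1.51 -0.12] op 0.0239
scene foot top n 733 z 0.0179 fit [0.0044 0.0076 0.0178]
top foot top n 580 z 0.0182 fit [-0.001   0.0036  0.0182]
```

Full weight is on the wrist and the foot is up 6 mm and level. The mast sits at about 65 mm, the upper end of the second stop's play, so it is locked. I'll raise it another 7.4 cm.

>>> arm_command:
  xyz:
    - [0, 0, 0.4]
    - [0, 0, 0.8]
    - [0, 0, 1.0]
    - [0, 0, 1.2]
    - [0, 0, 1.2]
    - [0, 0, 1.0]
    - [0, 0, 0.8]
    - [0, 0, 0.6]
    - [0, 0, 0.4]
    - [0, 0, 0]
    - [0, 0, 0]
    - [0, 0, 0]
  turn:
    - [0, 0, 0]
    - [0, 0, 0]
    - [0, 0, 0]
    - [0, 0, 0]
    - [0, 0, 0]
    - [0, 0, 0]
    - [0, 0, 0]
    - [0, 0, 0]
    - [0, 0, 0]
    - [0, 0, 0]
    - [0, 0, 0]
    - [0, 0, 0]

```text
t: 17.02
tool_pos: [0.5769, -0.0167, 0.4713]
orientation: [-2.218, -2.223, 0.002]
force: [0.9, -0.1, -7.5]
opening: 0.0239
```

Run:
```python
from h import *
s,M,g=tool(); p=foot("scene"); foot("top")
cv2.imwrite("pics/s5.png",cv2.resize(p["frame"][60:252,180:436],(800,600))[:,:,::-1])
```

```text
t 17.02 tcp [ 0.5769 -0.0167  0.4713] grasp [ 0.5766 -0.0167  0.3043] z [-0.002 -0.    -1.   ] y [ 1.     0.002 -0.002] F [ 0.9 -0.1 -7.5] q [-0.12  0.05  1.45 -0.    1.64 -0.12] op 0.0239
scene foot top n 748 z 0.0915 fit [ 0.0018 -0.0013  0.0915]
top foot top n 736 z 0.0918 fit [ 0.001  -0.0075  0.0919]
```

View pics/s5.png

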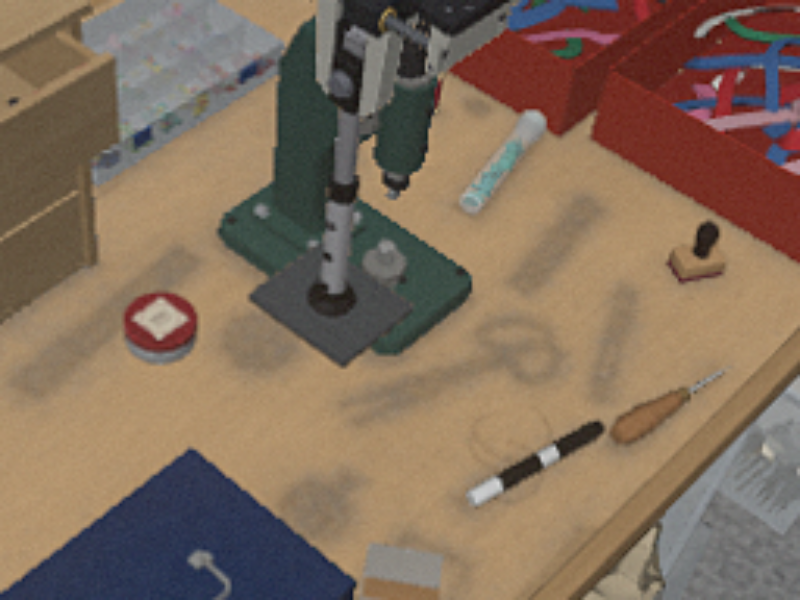

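The view shows the stand hanging upright from the head at (345,85). The button is out and untouched, the foot at (335,300) is level with its underside about 80 mm up, and the other things in view are where they were. Handing in.

Run:
```python
from h import *
tool(); print(robot.close_job())
```

```text
t 17.12 tcp [ 0.5769 -0.0167  0.4715] grasp [ 0.5767 -0.0167  0.3045] z [-0.002 -0.    -1.   ] y [ 1.     0.002 -0.002] F [ 0.8  0.3 -7.8] q [-0.12  0.05  1.45 -0.    1.64 -0.12] op 0.0239
the job is handed in; nothing more can be done
None
```

The stand is out to its second stop and held upright with its foot about 8 cm above the table. I handed it in at 17 s.

- **Squeeze:** I pressed both buttons together at 22 N with the tool tilted 45° to clear the press. The opening read 26.1 mm, so both buttons were flush.
- **Draw and release:** I drew the mast up past the first stop to about 62 mm and let the buttons go.
- **Lift:** I gripped the plain sides at 30 N and lifted. The mast slid the last few millimetres, and then the foot came along.

**Last checks:**
- Foot underside is about 80 mm up, level within about 0.5°.
- The mast works out at about 65 mm, which is the second stop at 64 mm plus its play.
- The wrist carries a steady 7.5–7.8 N, the whole stand's weight.
- The things around it looked unmoved in the last view, which did not show the tape measure and showed only part of the card packet.

**Not confirmed or off plan:**
- At release the mast was about 2 mm short of nominal. I couldn't tell whether it clicked then or at the start of the lift; that it locked is inferred from the foot lifting and the mast stopping there.
- While I was tilting the tool, joint 2 reached its lower limit (−0.89) and the pose came out about 17 mm off. I corrected that before going near the stand.

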